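Tinned tapas for table service: line up three tins on the board and ring the bell

ROBOT

A 6-joint arm with a two-finger parallel gripper is mounted at the origin on a cart in front of the work surface, level with it; the furniture and walls round the work are solid. World frame = base frame: x ahead of the robot, y to its left, z up, the work surface at z = 0. Lengths are in m, angles in rad, forces in N, time in s.
With the tool pointing down it reaches from about 0.425 to 0.95 m from the base axis. Payload 3.5 kg.
Tool frame: the origin (TCP) lies on the centre line of the jaws, within the pads' length; the fingertips stand 19 mm ahead of it and the grasp point (between the pads) is the TCP; z points along the fingers, y is the line along which they close (so a half turn about z gives the same grasp; the last joint's range is limited). The gripper opens to 85 mm and grips with 20 to 120 N. Pads are 22 mm wide; open, the fingers measure 114 mm over their backs; the gripper's body (76 mm by 85 mm) begins 54 mm behind the grasp point. The pads swing forward as they close: fully open they stand 13 mm farther back than shut.
Start: joints at [1.074, 0.286, 1.577, -0, 1.279, -0.15], TCP at [0.229, 0.635, 0.25] pointing down, gripper open.
Joint ranges: [-2.77, 2.77], [-0.9, 2.22], [0.21, 2.48], [-1.53, 4.67], [0.24, 2.81], [-2.84, 2.84]. Speed limits (rad/s): [2.79, 2.79, 3.14, 3.14, 3.14, 3.14].

INTERFACE

Orientations are given as a unit quaternion [x, y, z, w].
In Python, from plant import ctrl, imaging gives the robot as it stands. The module is installed in compiled form; this text tells all that it offers.
- The arm moves only by the shell command python3 -m handwheel 'ROWS' [OPENING] [FORCE]. ROWS is JSON, one flat list of numbers, 6 for each row, row after row: the shift along the world's x, y, z in units of 150 mm (1.0 is 150 mm), then the turn, a rotation vector about the world's x, y, z in units of 90 degrees (1.0 is 90 degrees). In form: [tx, ty, tz, rx, ry, rz, tx, ty, tz, rx, ry, rz, ...]. A call has 1 to 5 rows; each row shifts and turns the commanded pose from where the row before left it; what a row does not reach is not made up. A row lasts 1/12 s, in which the tool goes at most 41.7 mm and 7.16 degrees, less where a joint would pass 70% of its speed; a pose out of reach is approached as far as the arm can. A call with a number of a shift or a turn outside -1 to 1 is refused whole. A call with a gripper value outside its range is refused whole. OPENING is the opening, from 0 (shut) to 1 (fully open), set as the call begins (- or left out, the last holds). The fingers move at their own pace and stop on an object; FORCE is the grip in N (left out, the last holds). Time passes only in rows, so rows that do not move let the fingers close. It gives the time, the measured TCP pose, the force, the opening and the grip force at its end, in the units of the state.
- ctrl.get_state(): the state, without advancing time (a new reading comes with each control period).
- imaging.read_camera(name): name is "scene" or "top" or "wrist"; returns (picture, depth): 400x640x3 uint8, blue, green, red; 400x640 float32, m along the optical axis (not along the pixel's ray), 0 where there is no reading.
- imaging.get_calibration(name): a dict with "fovy" (degrees; the focal length in pixels is half the picture's height over the tangent of half this angle, whatever the lens; pixels are square), "cx", "cy" (the principal point, pixels), "R" (3x3) and "t" (3): a world point X has camera coordinates R X + t. Camera axes: x right, y down, z forward; pixel columns grow to the right and rows downward; lengths in m; the calibration is good to about 2 mm. The wrist camera is an equidistant fisheye: a pixel r from the principal point sees the ray r / f radians off the axis. A picture is of the moment at which its call begins: read the wrist's pose just before it. get_calibration takes no time and is no camera call; for the wrist camera it gives the pose at the moment of the call.
- ctrl.sign_off(): hands the job in; it is judged then, once.
The state is a dict: "time": time; "qpos": joint angles; "dq": joint speeds; "joint_efforts": joint torques, N m; "eef_pos": TCP position; "tcp_rot": TCP orientation; "contact_force": force on the tool from outside, world axes, zero at the start; "wrist_torque": the same for the moment, N m; "opening": opening from 0.0 (shut) to 1.0 (fully open); "finger_force": force on a finger pad.
Only numpy, scipy, OpenCV 4.12 (cv2) and the standard library are available. Lean on these libraries where they do the work, as an engineer would, in place of code of your own. Each camera call takes 0.05 s, during which the arm holds its last target. There are 200 camera calls.

TASK

Serve the tinned tapas: take the three tins off their stack and stand them in a row in the trough of the wooden serving board, lids up, one in the middle of the board's length and one on either side of it, with a finger's width (about 12 mm) between neighbours. When all three stand there and you have let go of them, ring the service bell for the runner by pressing its plunger right down and letting it spring back. Leave the board and the bell where they are, tip no tin over, and do not disturb the dip bowl or the cup.

Things in the scene. Friction and masses are not known exactly. Their poses are not given: they have to be found in the camera images.
- board: oak serving board lying flat, 80 mm (its x, across) by 250 mm (its y, along) by 21 mm high with its small rubber feet; origin at its centre, at counter height. Milled trough along y, open at the top: floor 16 mm above the origin, 66.5 mm wide, 226 mm long, with side and end lips 5 mm high (lip tops 21 mm above the origin). Loose, 0.5 kg
- tin_red: ring-pull tin with a dark red band, 60 mm across, 36 mm high, 0.13 kg, steel lid with a ring pull (all below the rim); origin at the centre of its underside, z up. The lowest of the stack, which stands on the ledge behind the board
- tin_blue: the same tin with a dark blue band; the middle one of the stack, on the red one. Origin at the centre of its underside
- tin_green: the same tin with a dark green band; the top one of the stack, on the blue one. Origin at the centre of its underside
- bell: steel service bell on a black foot, 82 mm across; origin at the centre of its underside; its dome is 44 mm high, above which the plunger stands out. Loose, 0.35 kg. It stands on the ledge in front of the lattice, right of the post
- plunger_top (a point): top of the bell's plunger (a steel button 20 mm across), 60 mm above the counter when up, on the bell's axis
- plunger (a joint): how far the plunger is pressed: 0 up, 0.006 m right down; sprung, about 4 N right down; it rings when pressed by more than 4.5 mm
- dip: dark dip bowl, 69 mm across, 34 mm high, a bystander near the stack; origin at the centre of its underside
- cup: white espresso cup, 60 mm across plus a handle, 50 mm high, a bystander near the stack; origin under it
- pillar (a point): corner nearest the robot of a solid pillar to the right of the bell, 0.9 m high: x 0.354 to 0.53, y -0.343 to -0.405
- post (a point): corner nearest the bell of the solid post between bell and board, ceiling high: x 0.37 to 0.45, y 0.02 to 0.10. A lattice (x 0.44 to 0.48) closes the hatch between post and pillar, behind the bell
- wall (a point): corner nearest the tins of a solid wall right of the board, 0.9 m high, from (0.42, 0.20) over this corner to (0.60, 0.13). To swing from the board to the bell past wall and post, first draw the tool back to about 0.25 m from the base axis, some 0.4 m up

How it is judged:
On the way, in this order (a step that is already met when the one before it is completed fails the run):
1. the three tins stand in their row in the board's trough, let go (x of tin_red in the frame of board between -0.007 and 0.007 m and z of tin_red in the frame of board between 0.013 and 0.0185 m and angle between the z axis of each of tin_red, tin_blue, tin_green and the z axis of board, either way round below 0.06 rad and x of tin_blue in the frame of board between -0.007 and 0.007 m and z of tin_blue in the frame of board between 0.013 and 0.0185 m and x of tin_green in the frame of board between -0.007 and 0.007 m and z of tin_green in the frame of board between 0.013 and 0.0185 m and ((y of tin_blue in the frame of board between -0.012 and 0.012 m and y of tin_red in the frame of board between 0.05 and 0.1 m and y of tin_green in the frame of board between -0.1 and -0.05 m and horizontal distance between tin_red and tin_blue between 0.065 and 0.083 m and horizontal distance between tin_green and tin_blue between 0.065 and 0.083 m) or (y of tin_green in the frame of board between -0.012 and 0.012 m and y of tin_red in the frame of board between 0.05 and 0.1 m and y of tin_blue in the frame of board between -0.1 and -0.05 m and horizontal distance between tin_red and tin_green between 0.065 and 0.083 m and horizontal distance between tin_blue and tin_green between 0.065 and 0.083 m) or (y of tin_red in the frame of board between -0.012 and 0.012 m and y of tin_blue in the frame of board between 0.05 and 0.1 m and y of tin_green in the frame of board between -0.1 and -0.05 m and horizontal distance between tin_blue and tin_red between 0.065 and 0.083 m and horizontal distance between tin_green and tin_red between 0.065 and 0.083 m) or (y of tin_green in the frame of board between -0.012 and 0.012 m and y of tin_blue in the frame of board between 0.05 and 0.1 m and y of tin_red in the frame of board between -0.1 and -0.05 m and horizontal distance between tin_blue and tin_green between 0.065 and 0.083 m and horizontal distance between tin_red and tin_green between 0.065 and 0.083 m) or (y of tin_red in the frame of board between -0.012 and 0.012 m and y of tin_green in the frame of board between 0.05 and 0.1 m and y of tin_blue in the frame of board between -0.1 and -0.05 m and horizontal distance between tin_green and tin_red between 0.065 and 0.083 m and horizontal distance between tin_blue and tin_red between 0.065 and 0.083 m) or (y of tin_blue in the frame of board between -0.012 and 0.012 m and y of tin_green in the frame of board between 0.05 and 0.1 m and y of tin_red in the frame of board between -0.1 and -0.05 m and horizontal distance between tin_green and tin_blue between 0.065 and 0.083 m and horizontal distance between tin_red and tin_blue between 0.065 and 0.083 m)) and linear speed of each of tin_red, tin_blue, tin_green below 0.02 m/s and contact force between each of tin_red, tin_blue, tin_green and the fingers below 0.05 N), for 0.2 s.
2. the bell is rung: its plunger pressed right down by the fingers (value of joint plunger above 0.0045 m and contact force between bell and the fingers above 0.5 N), for 0.02 s.
At the end, for the whole second after the job is handed in: All tins stand level on the trough floor, within 7 mm of its centre line, any order: one within 12 mm of the board's middle, one either side, neighbours 65 to 83 mm apart centre to centre; released, at rest; plunger up; board and bell within 30 mm of their start (all of step 1 and distance of each of board, bell from where it was at the start of the episode below 0.03 m and angle between bell's own z axis and vertical below 0.1 rad and value of joint plunger below 0.0015 m); the robot touches nothing.
It fails at once if a tin is tipped over (more than 0.6 rad) (angle between any of tin_red, tin_blue, tin_green's own z axis and vertical above 0.6 rad).
It fails at once if the dip bowl or the cup is pushed more than 30 mm (distance of any of dip, cup from where it was at the start of the episode above 0.03 m).
It also fails if it takes over 70 s, if anything falls off the work surface, if the arm or the gripper's body presses on something with over 40 N, if the wrist force passes 120 N, or if a joint passes its speed limit or range.

## Working session

There is one attempt and no reset: what is moved stays moved. The work goes in short steps, Python scripts to look and compute and a shell command to move; the robot and the scene stay as the last step left them, time stands still between calls to the robot, and variables do not carry over. Pictures are saved under pics/ and viewed, at most 10 in all, crops included, and the job is handed in when it is done.

```bash
mkdir -p pics; cat > h.py <<'E'
import numpy as np, cv2
from plant import ctrl, imaging
def snap(n,f):
    c=imaging.get_calibration(n); p,d=imaging.read_camera(n); cv2.imwrite('pics/%s.png'%f,p); np.savez('pics/%s.npz'%f,d=d,p=p,**{k:np.array(v) for k,v in c.items()}); return p,d,c
def pts(f):
    z=np.load('pics/%s.npz'%f); d=z['d']; h,w=d.shape; F=h/2/np.tan(np.radians(z['fovy'])/2)
    v,u=np.mgrid[:h,:w]; X=np.stack([(u-z['cx'])/F*d,(v-z['cy'])/F*d,d],-1)
    W=(X-z['t'])@z['R']; W[d==0]=np.nan; return W,z['p']
E
python3 - <<'E'
from h import *
for n in ('scene','top'):
    p,d,c=snap(n,n+'0'); print(n,c)
s=ctrl.get_state(); print(s)
E
```

```text
scene {'fovy': 43.91047232013989, 'cx': 321.68230062772784, 'cy': 197.3393310649081, 'R': array([[-0.78483291, -0.61967211, -0.00661686],
       [-0.46653602,  0.59784218, -0.65186568],
       [ 0.40789882, -0.50851864, -0.75830558]]), 't': array([0.4305768 , 0.29582991, 1.55708913])}
top {'fovy': 47.9586337719684, 'cx': 319.00474939793696, 'cy': 199.27184136513213, 'R': array([[-0.37419782, -0.92734013, -0.00403469],
       [-0.89088154,  0.36068744, -0.27610623],
       [ 0.25749965, -0.09972392, -0.96111866]]), 't': array([0.23319192, 0.49470687, 1.5388753 ])}
{'time': 0.1, 'qpos': array([ 1.07398226e+00,  2.87087905e-01,  1.57808011e+00, -1.92131713e-05,
        1.27861331e+00, -1.49993694e-01]), 'dq': array([ 0.00044378, -0.00071947, -0.00525053, -0.00016687, -0.00079815,
        0.00121035]), 'joint_efforts': array([ 9.53725139e-04, -4.07295728e+01, -2.93699437e+01, -1.52204693e-04,
        3.42012318e-03, -1.26374619e-05]), 'eef_pos': array([0.22913267, 0.63430615, 0.24905144]), 'tcp_rot': array([ 1.72539548e-01,  9.85001983e-01, -1.04052878e-03, -3.39056250e-04]), 'contact_force': array([-0.02210133,  0.08311253,  0.69599235]), 'wrist_torque': array([-0.00488541,  0.00066404,  0.009878  ]), 'finger_force': 0.0, 'opening': 0.9980403197994172}
```

View pics/scene0.png

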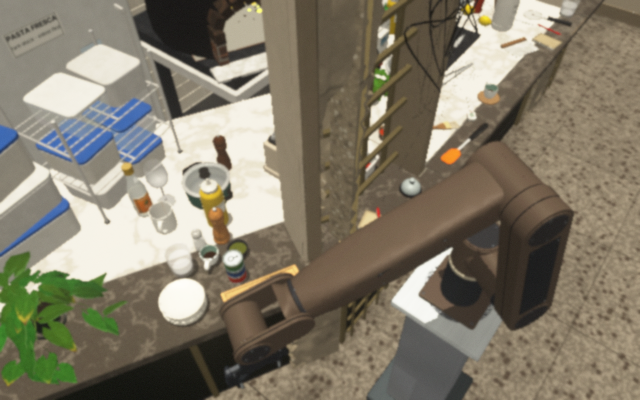

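View pics/top0.png

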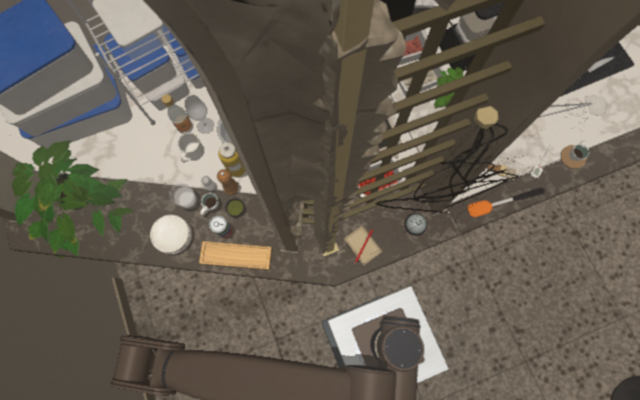

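The top view shows the board at (235,255), the stack at (218,225) with the cup at (209,203) and the dip bowl at (235,208) behind it, and the bell at (416,224). In the scene view the arm partly hides the board.

```bash
cat > m.py <<'E'
from h import *
W,p=pts('top0'); z=W[...,2]
def rep(n,u0,u1,v0,v1,zl,zh,extra=None):
    m=np.zeros(z.shape,bool); m[v0:v1,u0:u1]=1; m&=(z>zl)&(z<zh)
    if extra is not None: m&=extra
    q=W[m]; c,sz,a=cv2.minAreaRect(q[:,:2].astype(np.float32)); cc,r=cv2.minEnclosingCircle(q[:,:2].astype(np.float32))
    print(n,m.sum(),'z',np.percentile(q[:,2],[5,50,95]).round(4),'rect',np.round(c,4),np.round(sz,4),round(a,2),'circ',np.round(cc,4),round(r,4),'mean',q.mean(0).round(4))
hsv=cv2.cvtColor(p,cv2.COLOR_BGR2HSV)
wood=(hsv[...,1]>90)&(hsv[...,2]>110)
rep('board',190,280,235,275,.008,.035)
rep('boardwood',190,280,235,275,-.01,.04,wood)
rep('stacktop',200,240,205,240,.095,.125)
rep('cup',195,222,190,216,.03,.06)
rep('dip',222,248,195,222,.02,.045)
rep('plate',140,195,205,260,.008,.2)
rep('bell',400,432,208,240,.008,.08)
rep('bellhi',400,432,208,240,.035,.08)
rep('plunger',400,432,208,240,.05,.08)
for y in (240,262):
  print('counter',z[y,130:150].mean())
print('others', [(u,v,W[v,u].round(3)) for u,v in ((185,197),(207,182),(228,186),(230,157),(364,245),(332,251))])
c=cv2.resize(p[170:290,130:290],None,fx=5,fy=5,interpolation=cv2.INTER_CUBIC); cv2.imwrite('pics/crop1.png',c)
E
python3 m.py
```

```text
board 1631 z [0.0107 0.0175 0.0247] rect [0.485  0.3837] [0.3217 0.1404] 68.83 circ [0.4872 0.3821] 0.1726 mean [0.4802 0.3795 0.0177]
boardwood 1656 z [0.0067 0.0174 0.0245] rect [0.484  0.3825] [0.2597 0.0868] 63.33 circ [0.4837 0.3809] 0.1341 mean [0.4808 0.3809 0.0169]
stacktop 246 z [0.1002 0.1068 0.1127] rect [0.5843 0.3898] [0.059  0.0573] 24.4 circ [0.5847 0.391 ] 0.0308 mean [0.5835 0.3894 0.1067]
cup 142 z [0.0313 0.0451 0.0533] rect [0.7038 0.4088] [0.0853 0.0784] 5.85 circ [0.7013 0.4162] 0.0492 mean [0.6943 0.4098 0.0437]
dip 230 z [0.0206 0.025  0.0376] rect [0.6439 0.3225] [0.0669 0.0662] 1.4 circ [0.6453 0.3217] 0.0362 mean [0.6467 0.3233 0.0266]
plate 1334 z [0.0193 0.0518 0.0608] rect [0.6572 0.591 ] [0.2028 0.1966] 68.4 circ [0.6741 0.579 ] 0.1243 mean [0.6327 0.5619 0.0494]
bell 362 z [0.009  0.0312 0.0555] rect [ 0.3454 -0.2691] [0.11   0.1198] 63.43 circ [ 0.3458 -0.2687] 0.0809 mean [ 0.339  -0.2632  0.0292]
bellhi 137 z [0.0353 0.0394 0.0608] rect [ 0.3411 -0.2687] [0.0514 0.054 ] 59.31 circ [ 0.3413 -0.2686] 0.0302 mean [ 0.3403 -0.2679  0.0421]
plunger 19 z [0.0563 0.0605 0.0643] rect [ 0.3417 -0.2678] [0.0149 0.0162] 77.98 circ [ 0.3421 -0.268 ] 0.0092 mean [ 0.3416 -0.2674  0.0603]
counter 0.001544678554193065
counter 0.0012397843499620822
others [(185, 197, array([0.738, 0.475, 0.06 ])), (207, 182, array([0.749, 0.38 , 0.093])), (228, 186, array([0.713, 0.316, 0.078])), (230, 157, array([0.772, 0.268, 0.176])), (364, 245, array([ 0.339, -0.059,  0.029])), (332, 251, array([0.366, 0.053, 0.004]))]
```

View pics/crop1.png

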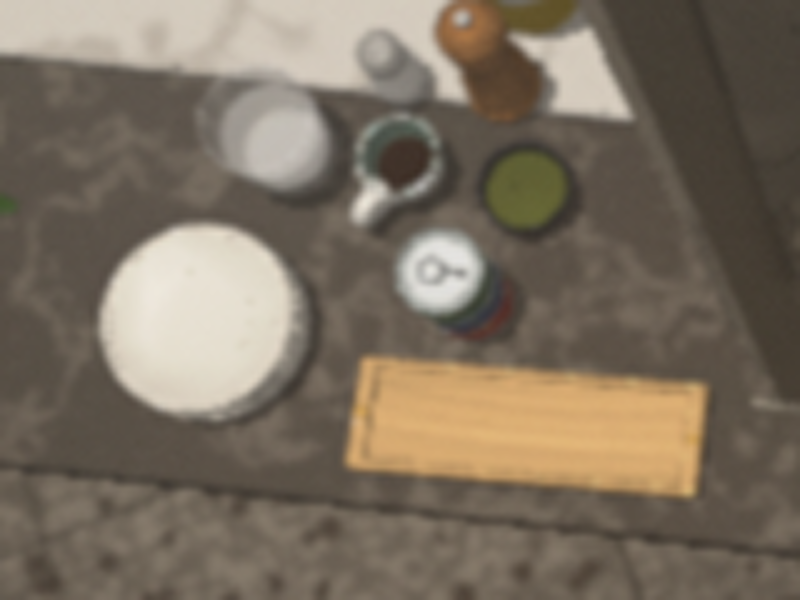

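The crop shows the board's corners at about (365,355), (708,382), (695,496) and (346,469), the green lid at (441,273), the dip at (526,188), the cup at (400,158) and a stack of white plates on the left.

```bash
cat >> h.py <<'E'
def ray(f,u,v,zp):
    z=np.load('pics/%s.npz'%f); F=200/np.tan(np.radians(z['fovy'])/2)
    x=np.array([(u-z['cx'])/F,(v-z['cy'])/F])
    if 'wrist' in f:
        r=np.hypot(*x); dr=np.array([*(x/r*np.sin(r)),np.cos(r)])
    else: dr=np.array([*x,1.])
    D=z['R'].T@dr; C=-z['R'].T@z['t']; return C+D*(zp-C[2])/D[2]
E
python3 - <<'E'
from h import *
P=[ray('top0',130+(a-2)/5,170+(b-2)/5,.021)[:2] for a,b in ((365,355),(708,382),(695,496),(346,469))]
P=np.array(P); print(P.round(4),P.mean(0)); 
for i in range(4): e=P[(i+1)%4]-P[i]; print(np.hypot(*e).round(4),np.degrees(np.arctan2(e[1],e[0])).round(2))
print('lid',ray('top0',130+439/5,170+271/5,.108), 'dip',ray('top0',130+524/5,170+186/5,.034),'cup',ray('top0',130+396/5,170+156/5,.05),'handle',ray('top0',130+355/5,170+218/5,.03))
print(imaging.get_calibration('wrist'))
W,p=pts('top0')
for a,b in ((680,240),(720,300),(760,400),(640,170),(660,60)): print(a,b,W[170+b//5,130+a//5].round(3))
E
```

```text
[[0.5729 0.4722]
 [0.4618 0.2499]
 [0.3889 0.2867]
 [0.4997 0.51  ]] [0.48082486 0.37969242]
0.2485 -116.55
0.0817 153.25
0.2493 63.6
0.0824 -27.29
lid [0.5837989  0.39075996 0.108     ] dip [0.64305703 0.3229322  0.034     ] cup [0.69403895 0.40032728 0.05      ] handle [0.66772829 0.44533086 0.03      ]
{'fovy': 65.70646984690485, 'cx': 321.72534838932916, 'cy': 195.27186434474316, 'R': array([[ 0.34027669,  0.94031944, -0.00333542],
       [ 0.89606204, -0.32318156,  0.30434603],
       [ 0.28510454, -0.1065506 , -0.9525557 ]]), 't': array([-0.67346826, -0.03933501,  0.38134816])}
680 240 [0.571 0.232 0.004]
720 300 [0.455 0.216 0.262]
760 400 [0.437 0.219 0.006]
640 170 [0.633 0.241 0.001]
660 60 [0.423 0.195 0.8  ]
```

Board size, stack height and bell height all match the given values. I'll move over the work for a closer wrist view.

```bash
python3 -m handwheel '[0.194,-0.163,0.033,0,0,-0.0778,0.194,-0.163,0.033,0,0,-0.0778,0.194,-0.163,0.033,0,0,-0.0778,0.194,-0.163,0.033,0,0,-0.0778,0.194,-0.163,0.033,0,0,-0.0778]' 1 40
python3 -m handwheel '[0.194,-0.163,0.033,0,0,-0.0778,0.194,-0.163,0.033,0,0,-0.0778,0.194,-0.163,0.033,0,0,-0.0778,0.194,-0.163,0.033,0,0,-0.0778,0.194,-0.163,0.033,0,0,-0.0778]'
python3 -m handwheel '[0,0,0,0,0,0,0,0,0,0,0,0]'
python3 - <<'E'
from h import *
p,d,c=snap('wrist','wrist1'); cv2.imwrite('pics/w1b.png',cv2.resize(p,None,fx=1.25,fy=1.25,interpolation=cv2.INTER_CUBIC)); print(ctrl.get_state()['qpos'],-c['R'].T@c['t'])
E
```

```text
time: 0.52
eef_pos: [0.3757, 0.5112, 0.2746]
tcp_rot: [0.463, 0.886, -0.001, -0.0]
contact_force: [-0.2, 1.0, -0.3]
opening: 1.0
finger_force: 0.0
time: 0.93
eef_pos: [0.5213, 0.3887, 0.2995]
tcp_rot: [0.709, 0.706, -0.0, -0.0]
contact_force: [0.2, -0.4, -0.2]
opening: 1.0
finger_force: 0.0
time: 1.1
eef_pos: [0.5218, 0.3887, 0.2994]
tcp_rot: [0.707, 0.707, -0.0, -0.0]
contact_force: [-0.7, 0.5, -0.1]
opening: 1.002
finger_force: 0.0
[4.86667197e-01 2.01075630e-01 1.58960096e+00 5.57699362e-04
 1.35227870e+00 4.85330565e-01] [0.52182944 0.46687774 0.42329478]
```

View pics/w1b.png

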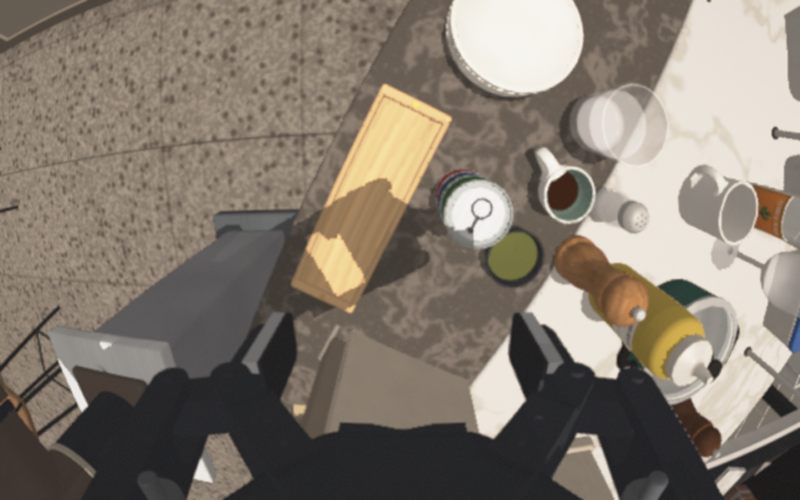

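In the wrist view (1.25x) the board's corners are at (385,85), (452,119), (350,312) and (292,288). The green lid is at (478,214), the dip at (514,257) and the cup at (568,190).

```bash
python3 - <<'E'
from h import *
f='wrist1'
P=np.array([ray(f,a/1.25-.1,b/1.25-.1,.021)[:2] for a,b in ((385,85),(452,119),(350,312),(292,288))])
print(P.round(4),P.mean(0).round(4))
for i in range(4): e=P[(i+1)%4]-P[i]; print(np.hypot(*e).round(4),np.degrees(np.arctan2(e[1],e[0])).round(2))
p=cv2.imread('pics/wrist1.png')
for n,c,z in(('lid',(478,214),.108),('lidL',(443,213),.108),('lidR',(513,213),.108),('dip',(514,257),.034),('cup',(568,193),.05)): print(n,ray(f,c[0]/1.25-.1,c[1]/1.25-.1,z)[:2].round(4))
# segmentation of board by colour incl. shadow, projected rect
z=np.load('pics/wrist1.npz'); d=z['d']; F=200/np.tan(np.radians(z['fovy'])/2)
v,u=np.mgrid[:400,:640]; x=(u-z['cx'])/F; y=(v-z['cy'])/F; r=np.hypot(x,y)+1e-9
X=np.stack([x/r*np.tan(r)*d,y/r*np.tan(r)*d,d],-1); W=(X-z['t'])@z['R']
h=cv2.cvtColor(p,cv2.COLOR_BGR2HSV)
m=(W[...,2]>.011)&(W[...,2]<.03)&(h[...,1]>75)&(W[...,0]<.6)&(W[...,0]>.35)&(W[...,1]>.22)&(W[...,1]<.53)&(d>0)
m=cv2.morphologyEx(m.astype(np.uint8),cv2.MORPH_OPEN,np.ones((3,3)))
n,l,s,c=cv2.connectedComponentsWithStats(m); k=1+s[1:,4].argmax(); q=np.array([ray(f,a,b,.021)[:2] for b,a in np.argwhere(l==k)],np.float32)
print(s[k],cv2.minAreaRect(q),q.mean(0), np.median(W[l==k][:,2]))
m=(W[...,2]>.095)&(W[...,2]<.12)&(abs(W[...,0]-.584)<.05)&(abs(W[...,1]-.39)<.05)
print(W[m].mean(0),np.median(W[m],0),cv2.minEnclosingCircle(W[m][:,:2].astype(np.float32)),cv2.minAreaRect(W[m][:,:2].astype(np.float32)))
E
```

```text
[[0.5038 0.5075]
 [0.5723 0.4725]
 [0.4594 0.2538]
 [0.3918 0.2838]] [0.4818 0.3794]
0.0769 -27.03
0.2461 -117.3
0.074 156.06
0.2501 63.41
lid [0.5854 0.3923]
lidL [0.5554 0.393 ]
lidR [0.6163 0.3936]
dip [0.6438 0.3269]
cup [0.6933 0.4026]
[  233    68   128   182 10491] ((0.48124605417251587, 0.3810155689716339), (0.2505476474761963, 0.08104556798934937), 63.32670974731445) [0.4848134  0.38836545] 0.01674884942403488
[0.58540026 0.39258626 0.10629349] [0.58515224 0.39284507 0.10629188] ((0.58584064245224, 0.3917006254196167), 0.03057410754263401) ((0.5855730175971985, 0.39194267988204956), (0.05901748314499855, 0.05920661985874176), 4.134267807006836)
```

```bash
python3 -m handwheel '[0.213,0.011,-0.1,0,0,0,0.212,0.011,-0.1,0,0,0,0,0,-0.18,0,0,0,0,0,-0.18,0,0,0,0,0,-0.18,0,0,0]'
python3 -m handwheel '[0,0,-0.18,0,0,0,0,0,-0.18,0,0,0,0,0,-0.14,0,0,0,0,0,-0.076,0,0,0,0,0,0,0,0,0]'
python3 -m handwheel '[0,0,0,0,0,0,0,0,0,0,0,0,0,0,0,0,0,0,0,0,0,0,0,0,0,0,0,0,0,0]' 0 40
python3 - <<'E'
from h import *
p,d,c=snap('wrist','wrist2'); cv2.imwrite('pics/w2b.png',p); s=ctrl.get_state();print(s['opening'],s['finger_force'],s['contact_force'])
E
```

```text
time: 1.57
eef_pos: [0.5829, 0.395, 0.1869]
tcp_rot: [0.705, 0.709, -0.0, -0.0]
contact_force: [0.7, 0.6, 0.1]
opening: 1.001
finger_force: 0.0
time: 1.98
eef_pos: [0.5807, 0.3937, 0.0979]
tcp_rot: [0.706, 0.709, -0.004, -0.001]
contact_force: [-0.1, -0.6, 0.0]
opening: 1.0
finger_force: 0.0
time: 2.4
eef_pos: [0.5855, 0.3945, 0.1053]
tcp_rot: [0.706, 0.708, 0.002, 0.001]
contact_force: [0.2, 0.7, 5.5]
opening: 0.685
finger_force: 43.6
0.683090351672553 43.628607988357544 [-0.30269786  1.06676354  6.82928606]
```

View pics/w2b.png

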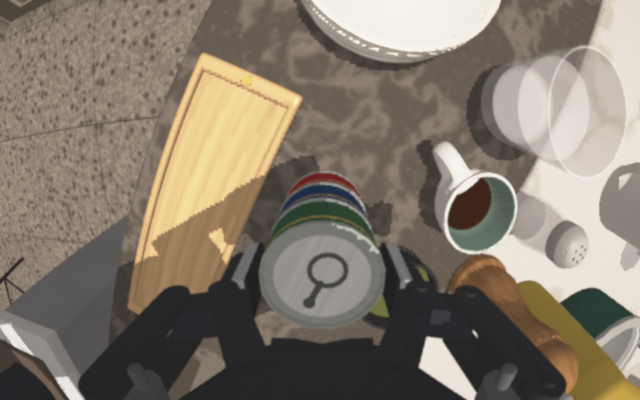

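The green tin is gripped between the pads, its lid centred at about (322,277), and red and blue are still stacked behind it. I'll check the lid centre against the TCP.

```bash
python3 - <<'E'
from h import *
f='wrist2'
for c in ((260,275),(384,275),(322,227),(322,328)): print(ray(f,*c,.108)[:2].round(4))
s=ctrl.get_state(); print(s['eef_pos'],s['tcp_rot'],s['time'])
E
python3 -m handwheel '[0,0,0.03,0,0,0,0,0,0.03,0,0,0,0,0,0.03,0,0,0,0,0,0.03,0,0,0,0,0,0.03,0,0,0]'
python3 - <<'E'
from h import *
import time
s=ctrl.get_state(); print(s['eef_pos'],s['tcp_rot'],s['contact_force'],s['qpos'],s['dq'])
E
```

```text
[0.5565 0.3947]
[0.6143 0.3946]
[0.5853 0.4195]
[0.5854 0.3622]
[0.58547391 0.39448667 0.10530598] [7.06426748e-01 7.07782341e-01 2.26620012e-03 5.21460153e-04] 2.45
time: 2.87
eef_pos: [0.5839, 0.3934, 0.1249]
tcp_rot: [0.706, 0.708, -0.0, -0.0]
contact_force: [-0.4, -0.7, -1.6]
opening: 0.685
finger_force: 43.2
[0.58392393 0.39339849 0.12490773] [ 7.06452613e-01  7.07760222e-01 -4.05458526e-04 -1.01531444e-04] [-0.39148728 -0.70280153 -1.55047494] [ 4.49089357e-01  4.63362500e-01  1.58490577e+00 -8.63090543e-05
  1.09415681e+00  4.47279748e-01] [ 0.0004124  -0.06288247 -0.02850331  0.00176593  0.086235    0.00101391]
```

```bash
python3 -m handwheel '[0,0,0.1,0,0,0,-0.156,0.122,0,0,0,0,-0.156,0.121,0,0,0,0,-0.156,0.121,0,0,0,0,0,0,-0.1,0,0,0]'
python3 -m handwheel '[0,0,-0.18,0,0,0,0,0,-0.16,0,0,0,0,0,-0.08,0,0,0,0,0,0,0,0,0,0,0,0,0,0,0]'
python3 - <<'E'
from h import *
p,d,c=snap('wrist','wrist3'); cv2.imwrite('pics/w3b.png',cv2.resize(p,None,fx=1.25,fy=1.25,interpolation=cv2.INTER_CUBIC)); s=ctrl.get_state();print(s['opening'],s['finger_force'],s['contact_force'],s['eef_pos'])
E
```

```text
time: 3.28
eef_pos: [0.512, 0.4526, 0.1297]
tcp_rot: [0.705, 0.709, 0.003, -0.0]
contact_force: [1.1, 0.6, -0.6]
opening: 0.686
finger_force: 43.3
time: 3.7
eef_pos: [0.5141, 0.4479, 0.0617]
tcp_rot: [0.707, 0.708, -0.001, -0.0]
contact_force: [-1.1, 0.8, -1.1]
opening: 0.684
finger_force: 43.3
0.6894636907673347 43.29237163066864 [-0.07673496 -0.62211961 -1.20350623] [0.51497452 0.44841385 0.06314922]
```

View pics/w3b.png

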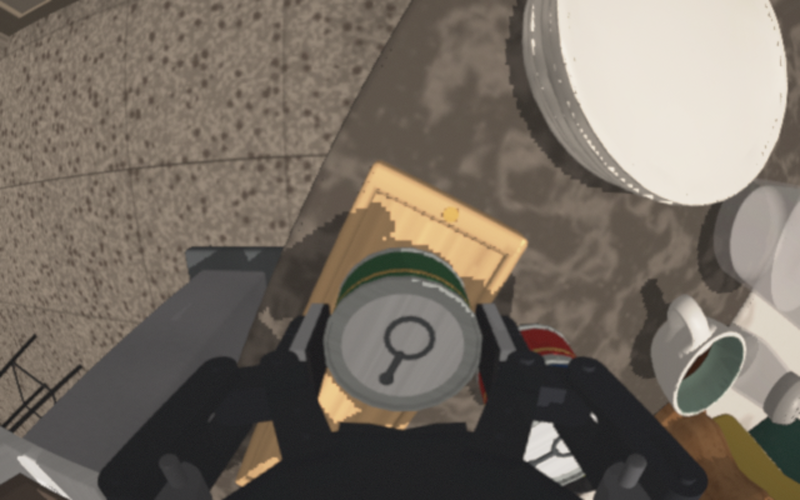

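The tin hangs over the left slot: the board's end corners are at (377,163) and (526,240), the lid spans x 325–483 and y 275–410, and the other two tins still stand.

```bash
python3 - <<'E'
from h import *
f='wrist3'; R=lambda a,b,z:ray(f,a/1.25-.1,b/1.25-.1,z)[:2]
A,B=R(377,163,.021),R(526,240,.021); print('corners',A,B,np.hypot(*(A-B)))
z=np.load('pics/wrist3.npz');d=z['d']; F=200/np.tan(np.radians(z['fovy'])/2)
u,v=330,260; x=(u-z['cx'])/F; y=(v-z['cy'])/F; r=np.hypot(x,y); dd=d[256:270,290:310]
X=np.array([x/r*np.tan(r),y/r*np.tan(r),1])*np.median(d[250:280,275:300]); print('lid z~',((X-z['t'])@z['R'])[2])
for zt in (.066,):
    L=[R(*c,zt) for c in ((325,342),(483,342),(404,274),(404,410))]; print(np.round(L,4)); C=np.array([(L[0]+L[1])[0]/2,(L[2]+L[3])[1]/2])
ey=np.array([np.cos(np.radians(63.4)),np.sin(np.radians(63.4))]); ex=np.array([ey[1],-ey[0]])
for O in ((A+B)/2-.125*ey, np.array([.4812,.380])): print('tin in board',(C-O)@ex,(C-O)@ey, O)
E
```

```text
corners [0.50296166 0.5093491 ] [0.57068886 0.47527031] 0.07581779144013709
lid z~ 0.06191308437401756
[[0.4855 0.4499]
 [0.5435 0.4499]
 [0.5144 0.4772]
 [0.5146 0.417 ]]
tin in board 0.0002498563528228049 0.07459121643620092 [0.48085537 0.38054042]
tin in board -0.00030027426590774136 0.07492012536993911 [0.4812 0.38  ]
```

```bash
python3 -m handwheel '[0,0,-0.03,0,0,0,0,0,-0.03,0,0,0,0,0,-0.03,0,0,0,0,0,0,0,0,0,0,0,0,0,0,0]'
```

```text
time: 4.17
eef_pos: [0.5148, 0.4486, 0.0493]
tcp_rot: [0.706, 0.708, 0.001, 0.0]
contact_force: [0.9, 1.1, 1.1]
opening: 0.689
finger_force: 43.2
```

```bash
python3 -m handwheel '[0,0,-0.015,0,0,0,0,0,0,0,0,0,0,0,0,0,0,0]'
```

```text
time: 4.42
eef_pos: [0.5148, 0.4486, 0.0492]
tcp_rot: [0.706, 0.708, 0.001, 0.0]
contact_force: [-3.4, -3.1, 9.3]
opening: 0.684
finger_force: 44.3
```

The TCP stopped at 0.0492, which puts the tin bottom at 0.016, on the trough floor. Releasing and rising.

```bash
python3 -m handwheel '[0,0,0,0,0,0,0,0,0,0,0,0,0,0,0,0,0,0,0,0,0,0,0,0,0,0,0,0,0,0]' 1
python3 -m handwheel '[0,0,0.1,0,0,0,0,0,0.2,0,0,0,0,0,0.2,0,0,0,0,0,0.2,0,0,0,0,0,0,0,0,0]'
python3 - <<'E'
from h import *
p,d,c=snap('wrist','wrist4'); cv2.imwrite('pics/w4b.png',cv2.resize(p,None,fx=1.25,fy=1.25,interpolation=cv2.INTER_CUBIC)); s=ctrl.get_state();print(s['eef_pos'])
E
```

```text
time: 4.83
eef_pos: [0.5136, 0.448, 0.0456]
tcp_rot: [0.706, 0.708, -0.0, -0.0]
contact_force: [-0.3, -0.9, -0.1]
opening: 1.002
finger_force: 0.0
time: 5.25
eef_pos: [0.5176, 0.4507, 0.1611]
tcp_rot: [0.706, 0.708, 0.007, 0.002]
contact_force: [0.9, 0.8, 1.7]
opening: 1.002
finger_force: 0.0
[0.51656885 0.44999523 0.15800955]
```

View pics/w4b.png

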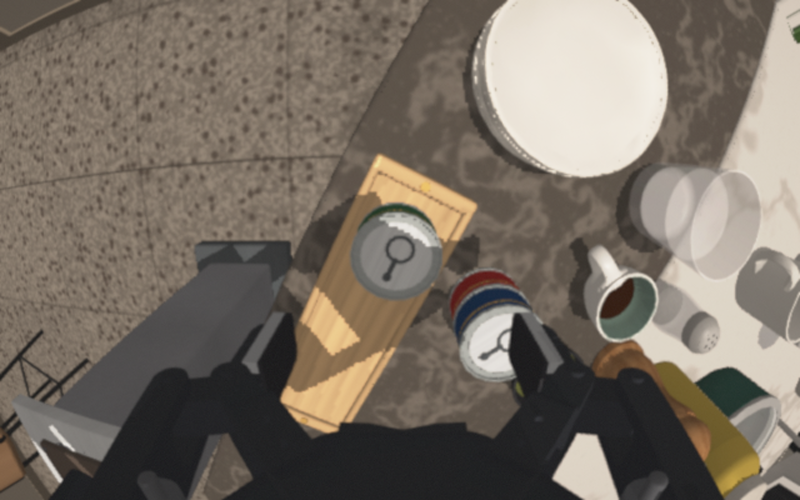

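The green tin is upright in the trough with its lid centred at (397,252). The board's end corners are at (379,153) and (476,205), and the blue lid, partly hidden by the finger, is at about (500,343).

```bash
cat >> h.py <<'E'
ey=np.array([np.cos(np.radians(63.4)),np.sin(np.radians(63.4))]); ex=np.array([ey[1],-ey[0]]); O=np.array([.4812,.3802])
def inb(C): return ((C-O)@ex).round(4),((C-O)@ey).round(4)
E
python3 - <<'E'
from h import *
f='wrist4'; R=lambda a,b,z:ray(f,a/1.25-.1,b/1.25-.1,z)[:2]
A,B=R(379,153,.021),R(476,205,.021); print('end centre in board',inb((A+B)/2))
C=np.array([(R(352,252,.052)+R(441,252,.052))[0]/2,(R(397,209,.052)+R(397,299,.052))[1]/2]); print('green',C,inb(C), R(397,252,.052))
print('blue approx',R(500,343,.072),'left',R(458,343,.072),'bottom',R(497,382,.072))
print(ctrl.get_state()['eef_pos'])
E
```

```text
end centre in board (np.float64(-0.0002), np.float64(0.1251))
green [0.51496614 0.44717414] (np.float64(0.0002), np.float64(0.075)) [0.51529296 0.44973058]
blue approx [0.58317151 0.39255725] left [0.55472111 0.39383653] bottom [0.58512871 0.35959423]
[0.51656885 0.44999523 0.15800955]
```

```bash
python3 -m handwheel '[0.155,-0.124,0,0,0,0,0.155,-0.124,0,0,0,0,0.154,-0.123,0,0,0,0,0,0,0,0,0,0,0,0,-0.15,0,0,0]'
python3 -m handwheel '[0,0,-0.2,0,0,0,0,0,-0.15,0,0,0,0,0,-0.065,0,0,0,0,0,0,0,0,0,0,0,0,0,0,0]'
python3 -m handwheel '[0,0,0,0,0,0,0,0,0,0,0,0,0,0,0,0,0,0,0,0,0,0,0,0,0,0,0,0,0,0]' 0 40
python3 -m handwheel '[0,0,0.03,0,0,0,0,0,0.05,0,0,0,0,0,0.1,0,0,0,0,0,0.15,0,0,0,0,0,0.15,0,0,0]'
python3 - <<'E'
from h import *
snap('wrist','wrist5'); s=ctrl.get_state();print(s['eef_pos'],s['contact_force'],s['opening'])
E
```

```text
time: 5.72
eef_pos: [0.5874, 0.3925, 0.1335]
tcp_rot: [0.707, 0.707, 0.004, 0.001]
contact_force: [0.1, 1.5, 1.2]
opening: 0.999
finger_force: 0.0
time: 6.13
eef_pos: [0.5831, 0.3927, 0.0661]
tcp_rot: [0.706, 0.708, -0.001, -0.0]
contact_force: [0.6, 0.4, 0.4]
opening: 1.001
finger_force: 0.0
time: 6.55
eef_pos: [0.585, 0.3934, 0.0693]
tcp_rot: [0.706, 0.708, 0.002, 0.001]
contact_force: [-0.1, 0.7, 5.2]
opening: 0.687
finger_force: 43.6
time: 6.97
eef_pos: [0.5828, 0.3921, 0.1387]
tcp_rot: [0.706, 0.708, -0.001, -0.0]
contact_force: [0.2, -1.1, -1.7]
opening: 0.689
finger_force: 43.2
[0.58581132 0.39375917 0.14588503] [0.83100549 1.04947676 2.98042349] 0.6867143107475557
```

```bash
python3 -m handwheel '[-0.23,-0.022,0,0,0,0,-0.23,-0.022,0,0,0,0,-0.229,-0.022,0,0,0,0,0,0,-0.15,0,0,0,0,0,-0.2,0,0,0]'
python3 -m handwheel '[0,0,-0.12,0,0,0,0,0,-0.037,0,0,0,0,0,0,0,0,0,0,0,0,0,0,0]'
python3 - <<'E'
from h import *
p,d,c=snap('wrist','wrist6'); cv2.imwrite('pics/w6b.png',cv2.resize(p,None,fx=1.25,fy=1.25,interpolation=cv2.INTER_CUBIC)); s=ctrl.get_state();print(s['eef_pos'],s['contact_force'],s['opening'])
E
```

```text
time: 7.43
eef_pos: [0.4803, 0.384, 0.0892]
tcp_rot: [0.706, 0.708, 0.004, 0.001]
contact_force: [1.1, 0.2, -0.7]
opening: 0.684
finger_force: 43.6
time: 7.77
eef_pos: [0.4807, 0.3829, 0.0631]
tcp_rot: [0.706, 0.708, 0.0, 0.0]
contact_force: [-0.4, 0.9, -1.7]
opening: 0.684
finger_force: 43.5
[0.48136202 0.38322358 0.06394586] [ 0.56597016 -0.29477103 -1.4781685 ] 0.6874778126072052
```

View pics/w6b.png

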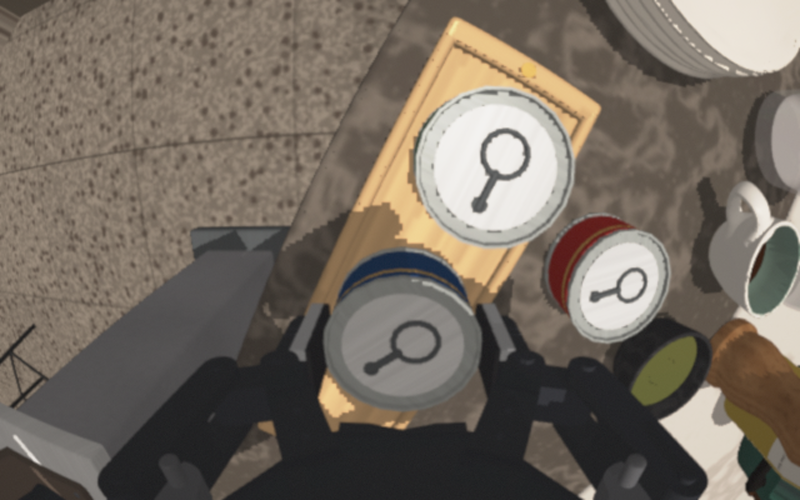

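Blue hangs over the middle (lid x 324–481, y 275–410). Green stands in its slot (lid x 415–574, y 88–247), and red is alone on the ledge with its lid at about (619,284).

```bash
python3 - <<'E'
from h import *
f='wrist6'; R=lambda a,b,z:ray(f,a/1.25-.1,b/1.25-.1,z)[:2]
def cen(l,r,t,b,z): u,v=(l+r)/2,(t+b)/2; return np.array([(R(l,v,z)+R(r,v,z))[0]/2,(R(u,t,z)+R(u,b,z))[1]/2])
A,B=R(455,16,.021),R(602,104,.021); print('end',inb((A+B)/2))
b=cen(324,481,275,410,.066);g=cen(415,574,88,247,.052);r=cen(569,669,226,343,.036)
print('blue',b,inb(b),'green',g,inb(g),np.hypot(*(b-g)),'red',r,R(619,284.5,.036))
E
python3 -m handwheel '[0,0,-0.03,0,0,0,0,0,-0.03,0,0,0,0,0,-0.03,0,0,0,0,0,-0.01,0,0,0,0,0,0,0,0,0]'
```

```text
end (np.float64(0.0), np.float64(0.1255))
blue [0.4805826  0.38105029] (np.float64(-0.0009), np.float64(0.0005)) green [0.5145996  0.44567331] (np.float64(0.0005), np.float64(0.0735)) 0.07302938830312948 red [0.58677463 0.39008521] [0.58419248 0.39246634]
time: 8.23
eef_pos: [0.4809, 0.383, 0.0493]
tcp_rot: [0.706, 0.708, 0.0, 0.0]
contact_force: [-2.5, -1.5, 6.5]
opening: 0.685
finger_force: 44.3
```

```bash
python3 -m handwheel '[0,0,0,0,0,0,0,0,0,0,0,0,0,0,0,0,0,0,0,0,0,0,0,0,0,0,0,0,0,0]' 1
python3 -m handwheel '[0,0,0.1,0,0,0,0,0,0.15,0,0,0,0,0,0.2,0,0,0,0,0,0,0,0,0,0.23,0.022,0,0,0,0]'
python3 -m handwheel '[0.23,0.022,0,0,0,0,0.229,0.022,0,0,0,0,0,0,0,0,0,0,0,0,-0.1,0,0,0,0,0,-0.2,0,0,0]'
python3 -m handwheel '[0,0,-0.15,0,0,0,0,0,-0.08,0,0,0,0,0,-0.034,0,0,0,0,0,0,0,0,0,0,0,0,0,0,0]'
python3 -m handwheel '[0,0,0,0,0,0,0,0,0,0,0,0,0,0,0,0,0,0,0,0,0,0,0,0,0,0,0,0,0,0]' 0 40
```

```text
time: 8.65
eef_pos: [0.4801, 0.3826, 0.0471]
tcp_rot: [0.706, 0.708, -0.0, -0.0]
contact_force: [-0.1, 0.3, -0.5]
opening: 1.0
finger_force: 0.0
time: 9.07
eef_pos: [0.5107, 0.3864, 0.1156]
tcp_rot: [0.705, 0.709, -0.001, -0.001]
contact_force: [0.0, 0.4, -1.0]
opening: 1.001
finger_force: 0.0
time: 9.48
eef_pos: [0.586, 0.3939, 0.0732]
tcp_rot: [0.707, 0.708, 0.004, 0.001]
contact_force: [0.9, 1.0, 0.1]
opening: 0.997
finger_force: 0.0
time: 9.9
eef_pos: [0.5835, 0.3929, 0.0308]
tcp_rot: [0.706, 0.708, 0.001, 0.0]
contact_force: [0.6, 0.0, 0.6]
opening: 1.0
finger_force: 0.0
time: 10.32
eef_pos: [0.5848, 0.3932, 0.0323]
tcp_rot: [0.706, 0.708, 0.002, 0.001]
contact_force: [-0.8, -0.3, 6.3]
opening: 0.69
finger_force: 43.8
```

```bash
python3 -m handwheel '[0,0,0.033,0,0,0,0,0,0.1,0,0,0,0,0,0.2,0,0,0,0,0,0.2,0,0,0,0,0,0.1,0,0,0]'
python3 -m handwheel '[-0.182,-0.102,0,0,0,0,-0.182,-0.102,0,0,0,0,-0.182,-0.102,0,0,0,0,-0.182,-0.102,0,0,0,0,-0.181,-0.103,0,0,0,0]'
python3 -m handwheel '[0,0,-0.1,0,0,0,0,0,-0.15,0,0,0,0,0,-0.12,0,0,0,0,0,-0.05,0,0,0,0,0,0,0,0,0]'
python3 - <<'E'
from h import *
p,d,c=snap('wrist','wrist7'); cv2.imwrite('pics/w7b.png',cv2.resize(p,None,fx=1.25,fy=1.25,interpolation=cv2.INTER_CUBIC)); s=ctrl.get_state();print(s['eef_pos'],s['contact_force'],s['opening'])
E
```

```text
time: 10.73
eef_pos: [0.5849, 0.3933, 0.1299]
tcp_rot: [0.706, 0.708, 0.002, 0.001]
contact_force: [0.6, 1.3, 1.1]
opening: 0.683
finger_force: 43.3
time: 11.15
eef_pos: [0.4454, 0.315, 0.125]
tcp_rot: [0.706, 0.708, -0.0, -0.0]
contact_force: [0.6, -0.1, -0.7]
opening: 0.687
finger_force: 43.4
time: 11.57
eef_pos: [0.4454, 0.315, 0.06]
tcp_rot: [0.706, 0.708, -0.002, -0.001]
contact_force: [0.2, 0.0, -1.7]
opening: 0.686
finger_force: 43.5
[0.44652197 0.31558374 0.06150386] [-0.31671342  0.16591991 -0.78068571] 0.6845760816532686
```

View pics/w7b.png

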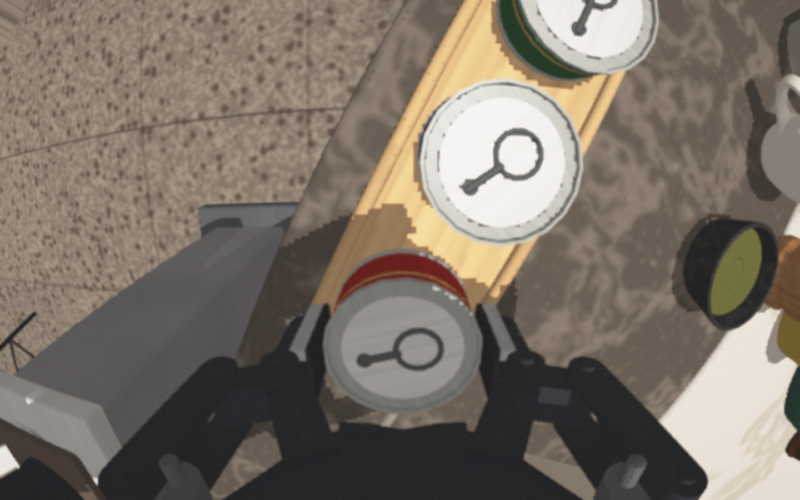

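Red hangs over the right slot (lid x 324–481, y 277–411), with blue in the middle (x 420–581, y 80–242) and green beyond it, both upright.

```bash
python3 - <<'E'
from h import *
f='wrist7'; R=lambda a,b,z:ray(f,a/1.25-.1,b/1.25-.1,z)[:2]
def cen(l,r,t,b,z): u,v=(l+r)/2,(t+b)/2; return np.array([(R(l,v,z)+R(r,v,z))[0]/2,(R(u,t,z)+R(u,b,z))[1]/2])
r=cen(324,481,277,411,.066);b=cen(420,581,80,242,.052)
print('red',r,inb(r),'blue',b,inb(b),np.hypot(*(b-r)))
E
```

```text
red [0.44519573 0.31455161] (np.float64(-0.0028), np.float64(-0.0748)) blue [0.48047556 0.38059484] (np.float64(-0.0008), np.float64(0.0)) 0.07487572447437285
```

```bash
python3 -m handwheel '[0.017,0,0,0,0,0,0,0,-0.03,0,0,0,0,0,-0.03,0,0,0,0,0,-0.03,0,0,0,0,0,-0.01,0,0,0]'
python3 -m handwheel '[0,0,0,0,0,0,0,0,0,0,0,0]'
```

```text
time: 12.03
eef_pos: [0.4503, 0.3161, 0.0482]
tcp_rot: [0.706, 0.708, -0.0, 0.0]
contact_force: [-4.0, -3.0, 12.9]
opening: 0.687
finger_force: 44.6
time: 12.2
eef_pos: [0.4502, 0.3161, 0.0483]
tcp_rot: [0.706, 0.708, 0.0, 0.0]
contact_force: [-1.8, -1.8, 5.6]
opening: 0.683
finger_force: 43.9
```

```bash
python3 -m handwheel '[0,0,0,0,0,0,0,0,0,0,0,0,0,0,0,0,0,0,0,0,0,0,0,0,0,0,0,0,0,0]' 1
python3 -m handwheel '[0,0,0.1,0,0,0,0,0,0.2,0,0,0,0,0,0.25,0,0,0,0,0,0.25,0,0,0,0,0,0.25,0,0,0]'
python3 -m handwheel '[0,0,0.25,0,0,0,0,0,0.25,0,0,0,0,0,0.15,0,0,0,0,0,0,0,0,0,0,0,0,0,0,0]'
python3 - <<'E'
from h import *
p,d,c=snap('wrist','wrist8'); cv2.imwrite('pics/w8b.png',cv2.resize(p,None,fx=1.25,fy=1.25,interpolation=cv2.INTER_CUBIC)); s=ctrl.get_state();print(s['eef_pos'],s['qpos'])
E
```

```text
time: 12.62
eef_pos: [0.4497, 0.3159, 0.0471]
tcp_rot: [0.706, 0.708, -0.0, -0.0]
contact_force: [-0.3, 0.9, -0.9]
opening: 0.996
finger_force: 0.0
time: 13.03
eef_pos: [0.4493, 0.3157, 0.206]
tcp_rot: [0.706, 0.708, -0.0, -0.0]
contact_force: [0.9, 1.1, -0.1]
opening: 1.003
finger_force: 0.0
time: 13.45
eef_pos: [0.4503, 0.3162, 0.3041]
tcp_rot: [0.706, 0.708, 0.002, 0.001]
contact_force: [0.1, 0.2, -0.8]
opening: 1.0
finger_force: 0.0
[0.44948814 0.31577484 0.30175277] [ 4.27685532e-01 -2.82807054e-02  1.82997351e+00  2.36272955e-07
  1.34029597e+00  4.25782058e-01]
```

View pics/w8b.png

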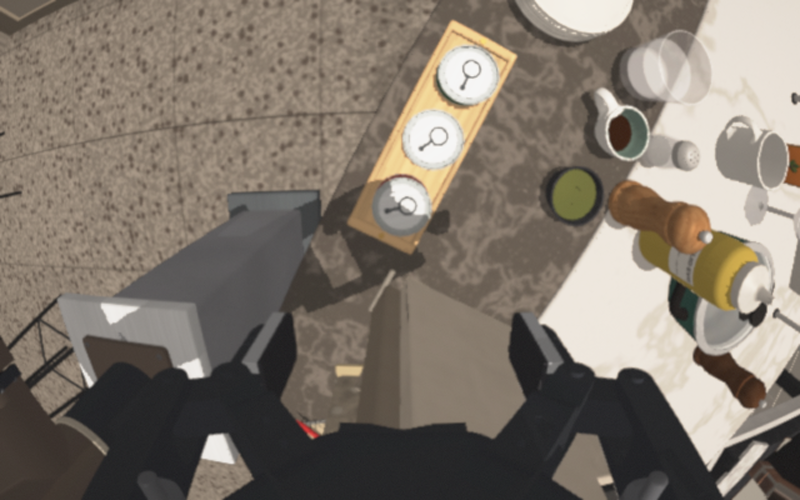

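All three tins stand in the trough, lids at (468,75), (432,138) and (402,207). I'll check their board coordinates and draw back towards the bell.

```bash
python3 - <<'E'
from h import *
f='wrist8'; R=lambda a,b,z:ray(f,a/1.25-.1,b/1.25-.1,z)[:2]
C=[R(*c,.052) for c in ((468,75),(432,138),(402,207))]
for c in C: print(c,inb(c))
print([np.hypot(*(C[i]-C[i+1])) for i in (0,1)])
E
python3 -m handwheel '[-0.08,-0.056,0.1,0,0,0,-0.16,-0.112,0.1,0,0,0,-0.16,-0.112,0.1,0,0,0,-0.16,-0.112,0.1,0,0,0,-0.16,-0.112,0.1,0,0,0]' 0
python3 -m handwheel '[-0.16,-0.112,0.1,0,0,0,-0.16,-0.112,0.05,0,0,0,-0.16,-0.112,0,0,0,0,0,0,0,0,0,0,0,0,0,0,0,0]'
python3 - <<'E'
from h import *
s=ctrl.get_state();print(s['eef_pos'],s['qpos'],s['tcp_rot'])
E
```

```text
[0.5135735 0.4442213] (np.float64(0.0003), np.float64(0.0717))
[0.47930493 0.38129767] (np.float64(-0.0022), np.float64(0.0001))
[0.45054018 0.31278317] (np.float64(0.0028), np.float64(-0.074))
[np.float64(0.07164996997125736), np.float64(0.07430779103424937)]
time: 13.92
eef_pos: [0.34, 0.2394, 0.3746]
tcp_rot: [0.706, 0.708, -0.003, -0.001]
contact_force: [-1.0, -0.1, -0.4]
opening: 0.303
finger_force: 0.0
time: 14.33
eef_pos: [0.269, 0.1895, 0.3981]
tcp_rot: [0.707, 0.708, -0.0, -0.0]
contact_force: [-0.6, 0.7, 0.4]
opening: 0.002
finger_force: 0.0
[0.26901602 0.18952011 0.39811388] [ 3.02034054e-01 -6.23683284e-01  2.10871439e+00  8.24626852e-05
  1.65752437e+00  3.00847382e-01] [ 7.06684510e-01  7.07528636e-01 -4.07013472e-04 -2.60354667e-04]
```

```bash
python3 -m handwheel '[-0.2,-0.14,0,0,0,0,-0.2,-0.14,0,0,0,0,0,0,0,0,0,0]'
python3 - <<'E'
from h import *
s=ctrl.get_state();print(s['eef_pos'],s['qpos'],s['tcp_rot'])
E
```

```text
time: 14.58
eef_pos: [0.2073, 0.1467, 0.3998]
tcp_rot: [0.707, 0.707, 0.0, 0.001]
contact_force: [0.9, 0.6, 0.4]
opening: 0.003
finger_force: 0.0
[0.20733228 0.1466763  0.39976986] [ 2.07851538e-01 -8.46883909e-01  2.21270182e+00 -7.33288160e-04
  1.77432359e+00  2.06792605e-01] [7.06784673e-01 7.07428279e-01 4.11508265e-04 6.97152875e-04]
```

```bash
python3 -m handwheel '[0.138,-0.205,0,0,0,0,0.1,-0.233,0,0,0,0,0.06,-0.243,0,0,0,0,0.027,-0.252,0,0,0,0,-0.013,-0.253,0,0,0,0]'
python3 -m handwheel '[-0.047,-0.248,0,0,0,0,-0.087,-0.237,0,0,0,0,-0.113,-0.211,0,0,0,0,-0.102,-0.146,0,0,0,0,0,0,0,0,0,0]'
python3 - <<'E'
from h import *
s=ctrl.get_state();print(s['eef_pos'],s['qpos'],s['tcp_rot'])
E
```

```text
time: 15.0
eef_pos: [0.2574, -0.0318, 0.3978]
tcp_rot: [0.706, 0.708, -0.0, -0.002]
contact_force: [0.4, -0.8, -1.0]
opening: 0.001
finger_force: 0.0
time: 15.42
eef_pos: [0.2023, -0.1605, 0.3974]
tcp_rot: [0.711, 0.704, -0.0, -0.003]
contact_force: [-0.0, -0.4, -0.2]
opening: -0.002
finger_force: 0.0
[ 0.20227886 -0.16050467  0.39741106] [-1.07061945e+00 -8.30100142e-01  2.20987552e+00 -1.66333420e-03
  1.76708331e+00 -1.06104688e+00] [ 7.10593006e-01  7.03597883e-01 -5.54914748e-05 -2.75603313e-03]
```

```bash
python3 -m handwheel '[0.186,-0.143,-0.1,0,0,0,0.186,-0.143,-0.1,0,0,0,0.186,-0.143,-0.1,0,0,0,0.186,-0.143,-0.1,0,0,0,0.186,-0.141,-0.1,0,0,0]'
python3 -m handwheel '[0,0,-0.2,0,0,0,0,0,-0.2,0,0,0,0,0,-0.2,0,0,0,0,0,0,0,0,0,0,0,0,0,0,0]'
python3 - <<'E'
from h import *
p,d,c=snap('wrist','wrist9'); s=ctrl.get_state(); print(s['eef_pos'],s['qpos'],s['tcp_rot'])
z=np.load('pics/wrist9.npz'); F=200/np.tan(np.radians(z['fovy'])/2)
v,u=np.mgrid[:400,:640]; x=(u-z['cx'])/F; y=(v-z['cy'])/F; r=np.hypot(x,y)+1e-9
X=np.stack([x/r*np.tan(r)*d,y/r*np.tan(r)*d,d],-1); W=(X-z['t'])@z['R']
near=(abs(W[...,0]-.342)<.06)&(abs(W[...,1]+.267)<.06)&(d>0)
for lo,hi in((.055,.066),(.035,.046),(.01,.066)):
    m=near&(W[...,2]>lo)&(W[...,2]<hi); q=W[m]
    if len(q)>5: print(lo,len(q),q.mean(0).round(4),cv2.minEnclosingCircle(q[:,:2].astype(np.float32)),np.argwhere(m).mean(0))
E
```

```text
time: 15.83
eef_pos: [0.3462, -0.2633, 0.3216]
tcp_rot: [0.706, 0.708, 0.0, -0.002]
contact_force: [0.2, -0.4, 1.1]
opening: 0.001
finger_force: 0.0
time: 16.25
eef_pos: [0.3437, -0.2616, 0.2318]
tcp_rot: [0.706, 0.708, 0.001, -0.004]
contact_force: [0.3, -0.9, 0.8]
opening: -0.002
finger_force: 0.0
[ 0.34439241 -0.26279245  0.2343875 ] [-8.86993123e-01 -2.59532062e-01  2.15803718e+00  2.13633063e-04
  1.24498578e+00 -8.90051873e-01] [ 7.06048482e-01  7.08162856e-01  1.98331445e-04 -9.33666777e-04]
0.055 278 [ 0.3441 -0.2671  0.0589] ((0.34431174397468567, -0.2677478790283203), 0.01009087823331356) [185.06115108 323.23741007]
0.035 1382 [ 0.344  -0.2656  0.0387] ((0.34415990114212036, -0.26699188351631165), 0.027229174971580505) [178.5        323.15195369]
0.01 3436 [ 0.344  -0.2616  0.0334] ((0.34430190920829773, -0.2676697373390198), 0.04078011214733124) [173.85535506 323.20518044]
```

```bash
python3 -m handwheel '[0,-0.033,-0.2,0,0,0,0,0,-0.22,0,0,0,0,0,-0.22,0,0,0,0,0,-0.2,0,0,0,0,0,-0.12,0,0,0]'
python3 -m handwheel '[0,0,0,0,0,0,0,0,0,0,0,0]'
```

```text
time: 16.72
eef_pos: [0.3443, -0.2684, 0.0903]
tcp_rot: [0.706, 0.708, 0.0, 0.0]
contact_force: [-0.8, 0.0, -1.6]
opening: -0.001
finger_force: 0.0
time: 16.88
eef_pos: [0.3447, -0.2691, 0.0922]
tcp_rot: [0.706, 0.708, -0.0, 0.001]
contact_force: [0.2, -0.4, 0.4]
opening: -0.001
finger_force: 0.0
```

```bash
python3 -m handwheel '[0,0,-0.05,0,0,0,0,0,-0.05,0,0,0,0,0,0,0,0,0,0,0,0,0,0,0]'
python3 -m handwheel '[0,0,-0.013,0,0,0,0,0,0,0,0,0]'
python3 -m handwheel '[0,0,-0.013,0,0,0,0,0,0,0,0,0]'
```

```text
time: 17.22
eef_pos: [0.3445, -0.2691, 0.0768]
tcp_rot: [0.706, 0.708, -0.0, 0.001]
contact_force: [0.7, -0.3, 2.2]
opening: 0.005
finger_force: 0.9
time: 17.38
eef_pos: [0.3444, -0.269, 0.0746]
tcp_rot: [0.706, 0.708, -0.0, 0.001]
contact_force: [2.4, -1.1, 2.4]
opening: 0.0
finger_force: 1.4
time: 17.55
eef_pos: [0.3444, -0.2691, 0.0728]
tcp_rot: [0.706, 0.708, -0.0, 0.001]
contact_force: [0.5, 0.1, 5.7]
opening: 0.003
finger_force: 2.5
```

```bash
python3 -m handwheel '[0,0,-0.013,0,0,0,0,0,0,0,0,0]'
python3 -m handwheel '[0,0,-0.01,0,0,0,0,0,0,0,0,0]'
```

```text
time: 17.72
eef_pos: [0.3445, -0.2692, 0.0724]
tcp_rot: [0.706, 0.708, -0.0, 0.0]
contact_force: [-2.8, 3.6, 15.8]
opening: -0.002
finger_force: 8.1
time: 17.88
eef_pos: [0.3446, -0.2692, 0.0721]
tcp_rot: [0.706, 0.708, -0.0, -0.0]
contact_force: [-5.1, 6.2, 25.9]
opening: -0.0
finger_force: 12.6
```

The plunger is at its stop: 26 N and no further travel. I'll lift off, check the bell and hand in.

```bash
python3 -m handwheel '[0,0,0.1,0,0,0,0,0,0.2,0,0,0,0,0,0.25,0,0,0,0,0,0.25,0,0,0,0,0,0.2,0,0,0]'
python3 -m handwheel '[0,0,0,0,0,0,0,0,0,0,0,0,0,0,0,0,0,0,0,0,0,0,0,0,0,0,0,0,0,0]'
python3 - <<'E'
from h import *
snap('top','top1'); W,p=pts('top1'); z=W[...,2]
for n,x,y,lo,hi in (('plunger',.3417,-.267,.05,.08),('lids',.481,.38,.042,.065)):
    m=(abs(W[...,0]-x)<.13)&(abs(W[...,1]-y)<.13)&(z>lo)&(z<hi)
    if n=='plunger': m&=(abs(W[...,0]-x)<.03)&(abs(W[...,1]-y)<.03)
    k,l,s,c=cv2.connectedComponentsWithStats(m.astype(np.uint8))
    for i in range(1,k):
        if s[i,4]>12: q=W[l==i]; print(n,s[i,4],q.mean(0).round(4),inb(q.mean(0)[:2]),np.median(q[:,2]))
s=ctrl.get_state(); print(s['time'],s['eef_pos'],s['contact_force'])
E
```

```text
time: 18.3
eef_pos: [0.3434, -0.2679, 0.2203]
tcp_rot: [0.706, 0.708, -0.0, -0.0]
contact_force: [0.6, -1.4, -0.0]
opening: 0.001
finger_force: 0.0
time: 18.72
eef_pos: [0.3429, -0.2672, 0.2161]
tcp_rot: [0.706, 0.708, 0.0, -0.002]
contact_force: [-0.5, 0.2, -0.8]
opening: 0.0
finger_force: 0.0
lids 229 [0.5124 0.4443 0.0508] (np.float64(-0.0008), np.float64(0.0713)) 0.05080185927830968
lids 229 [0.4789 0.3789 0.0504] (np.float64(-0.0015), np.float64(-0.0022)) 0.05022026589580761
lids 229 [0.4476 0.3118 0.0508] (np.float64(0.0006), np.float64(-0.0762)) 0.050949716675317246
18.7667 [ 0.34302476 -0.26740887  0.21643015] [-0.07327492 -0.12980379  0.25308098]
```

```bash
python3 - <<'E'
from h import *
p,d,c=snap('wrist','wrist10'); z=np.load('pics/wrist10.npz'); F=200/np.tan(np.radians(z['fovy'])/2)
v,u=np.mgrid[:400,:640]; x=(u-z['cx'])/F; y=(v-z['cy'])/F; r=np.hypot(x,y)+1e-9
W=(np.stack([x/r*np.tan(r)*d,y/r*np.tan(r)*d,d],-1)-z['t'])@z['R']
m=(abs(W[...,0]-.344)<.03)&(abs(W[...,1]+.267)<.03)&(d>0)&(W[...,2]>.05)&(W[...,2]<.07); q=W[m].mean(0); print(m.sum(),q)
if m.sum()>50 and q[2]>.056 and np.hypot(q[0]-.3441,q[1]+.2671)<.01: print(ctrl.sign_off())
E
```

```text
315 [ 0.34412031 -0.26677333  0.05882193]
the job is handed in; nothing more can be done
None
```

The three tins stand lids up in the trough in the order green, blue, red, about 74 mm apart centre to centre; the bell was pressed to its stop and the plunger came back up, and the job is handed in (no verdict shown).

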